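# Close the permeability test cell with its four bar handles

### The arm

A 7-joint arm with a two-finger parallel gripper is mounted at the origin on the work surface. World frame = base frame: x ahead of the robot, y to its left, z up, the work surface at z = 0. Lengths are in m, angles in rad, forces in N, time in s.
With the tool pointing down it reaches from about 0.4 to 0.85 m from the base axis. Payload 4.5 kg.
Tool frame: the origin (TCP) lies where the fingers leave the gripper's body, on its centre line; the fingertips stand 64 mm ahead of it and the grasp point (between the pads) lies 45 mm ahead of it; z points along the fingers, y is the line along which they close (so a half turn about z gives the same grasp; the last joint's range is limited). The gripper opens to 88 mm and grips with 3 to 60 N. Pads are 18 mm wide; open, the fingers measure 123 mm over their backs; the gripper's body (75 mm by 187 mm) begins 45 mm behind the grasp point.
Start: joints at [1.23, 0.689, -0.195, 1.565, 0.157, 0.902, -0.215], TCP at [0.229, -0.582, 0.303] pointing down, gripper open.
Joint ranges: [-3.01, 3.01], [-0.46, 2.08], [-1.47, 1.51], [0.13, 2.56], [-1, 4.14], [0.04, 2.09], [-2.66, 2.66]. Speed limits (rad/s): [2.57, 2.57, 3.14, 3.14, 3.14, 3.14, 3.14].

### API

Orientations are given as a unit quaternion [x, y, z, w].
In Python, from plant import r gives the robot as it stands.
- The arm moves only by the tool play_rows, never from a script. Its arguments are lists of equal length, an entry for each row: "translation": the shift along the tool's x, y, z in m, a list of three; "delta_rot": the turn, a rotation vector about the tool's x, y, z in degrees, a list of three; "grip": the opening, from -1 (shut) to 1 (fully open). In form: {"translation": [[x, y, z], ...], "delta_rot": [[rx, ry, rz], ...], "grip": [grip, ...]}. A call has 1 to 20 rows; each row shifts and turns the commanded pose from where the row before left it, along the tool's axes as they then stand; what a row does not reach is not made up. A row lasts 1/8 s, in which the tool goes at most 62.5 mm and 10.7 degrees, less where a joint would pass 70% of its speed; a pose out of reach is approached as far as the arm can. A call with a gripper value outside its range is refused whole. The fingers move at their own pace and stop on an object; "squeeze" is the grip in N (left out, the last holds). Time passes only in rows, so rows that do not move let the fingers close. It gives the time, the measured TCP pose, the force, the opening and the grip force at its end, in the units of the state.
- r.get_state(): the state, without advancing time (a new reading comes with each control period).
- r.snapshot(name): name is "side" or "top" or "wrist"; returns the picture (480x640x3 uint8, blue, green, red); there is no depth.
- r.get_calibration(name): a dict with "intrinsics" (3x3 intrinsics, pixels), "eye" and "rotation" of the camera in the world. Camera axes: x right, y up, looking along -z (the intrinsics and any distortion apply to the point x, -y, -z); pixel columns grow to the right and rows downward; lengths in m; the calibration is good to about 2 mm. A picture is of the moment at which its call begins: read the wrist's pose just before it. get_calibration takes no time and is no camera call; for the wrist camera it gives the pose at the moment of the call.
- r.finish_job(): hands the job in; it is judged then, once.
Trained networks look in the newest picture that a camera, given by its name, has taken for a name from the list of things; names that differ only in an ending like _2 or _b are one class to them, and where a whole thing is asked for, a point or a joint stands for the part that bears it (a point fixed in the world has none). Each returns a list of dicts, best first, with "confidence" (0 to 1); they miss things now and then, are a little off and sometimes report something else, mostly with a low value. They report only what shows in the picture. A call takes as long as a camera call.
- r.look_for(camera, target): "point" ([x, y, z] in m, in world coordinates, good to about 4 mm: the middle of the surface that is visible of it).
- r.silhouettes(camera, target): "pixels" (480x640 bool, what is visible of it).
The state is a dict: "clock": time; "q": joint angles; "qd": joint speeds; "joint_torque": joint torques, N m; "tool_pos": TCP position; "eef_rot": TCP orientation; "contact_force": force on the tool from outside, world axes, zero at the start; "moment": the same for the moment, N m; "opening": opening from 0.0 (shut) to 1.0 (fully open); "finger_force": force on a finger pad.
Only numpy, scipy, OpenCV 4.12 (cv2) and the standard library are available. Lean on these libraries where they do the work, as an engineer would, in place of code of your own. Each camera call takes 0.05 s, during which the arm holds its last target. There are 200 camera calls.

### The job

Close the round test cell: its cover with the clear window is on, but the four black bar handles are still loose. Working crosswise (one handle, then the one opposite, then the other two), first turn each handle clockwise just until it nips the cover, to about 0.36 N m, then go round crosswise a second time and tighten each to about 0.5 N m. Do not overtighten any (the window cracks from about 0.6 N m), disturb nothing else on the bench, and let go at the end.

Things in the scene. Friction and masses are not known exactly. Their poses are not given: they have to be found in the camera images.
- cell: Stainless test cell screwed to the bench: round, 196 mm across, flange 62 mm high, 4 mm red gasket on top. Origin: centre of its underside, z up. Four studs on a circle of 75 mm radius: handle_a on the cell's +x axis, b on +y, c on -x, d on -y (a faces c across the cell, b faces d).
- cover: Cover lying on the gasket: aluminium ring, 196 mm across, 10 mm thick, around a 92 mm clear window. Origin: centre of its underside, 66 mm above the bench; top face at 76 mm. It sinks less than 1 mm as it is clamped, so a handle loses up to 15 N as its neighbours are tightened.
- handle_a: Black tommy-bar handle on the cell's +x side: 24 mm hub, 9 mm steel cross bar with a 16 mm black ball at each end, ball centres 30 mm from the axis. Origin on the axis at bar height, 28 mm above the cover, 104 mm above the bench; x along the bar, z up. All four work alike: clockwise seen from above tightens; captive and at a fixed height. Push a ball or grip the bar.
- handle_b: Black tommy-bar handle on the cell's +y side: 24 mm hub, 9 mm steel cross bar with a 16 mm black ball at each end, ball centres 30 mm from the axis. Origin on the axis at bar height, 28 mm above the cover, 104 mm above the bench; x along the bar, z up. It first runs loose, dragging with 0.05 N m, for 0.1 to 1 rad, different for each and not to be seen.
- handle_c: Black tommy-bar handle on the cell's -x side: 24 mm hub, 9 mm steel cross bar with a 16 mm black ball at each end, ball centres 30 mm from the axis. Origin on the axis at bar height, 28 mm above the cover, 104 mm above the bench; x along the bar, z up. When the nut bears the torque jumps to 0.3 N m, then climbs by about 0.3 N m per rad.
- handle_d: Black tommy-bar handle on the cell's -y side: 24 mm hub, 9 mm steel cross bar with a 16 mm black ball at each end, ball centres 30 mm from the axis. Origin on the axis at bar height, 28 mm above the cover, 104 mm above the bench; x along the bar, z up. Nipped to tight is some 0.3 to 0.6 rad. Handles stay where they are left.
- clamp_a: The clamp nut, foot and washer under handle_a, pressing on the cover; origin as that of the handle. Torques hold for slow turning (below 1 rad/s), drag included, and show only while the handle is turning: read them on the move, for at rest the friction may hold any part of the load.
- clamp_b: The clamp nut, foot and washer under handle_b, pressing on the cover; origin as that of the handle. 
- clamp_c: The clamp nut, foot and washer under handle_c, pressing on the cover; origin as that of the handle. 
- clamp_d: The clamp nut, foot and washer under handle_d, pressing on the cover; origin as that of the handle. 
- weight_big: A loose bright steel weight, 74 mm across, 40 mm high, with a small black knob on top (69 mm in all). Origin: centre of its underside. Leave it alone.
- weight_small: A loose bright steel weight, 48 mm across, 55 mm high, with a small black knob on top (84 mm in all). Origin: centre of its underside. Leave it alone.
- stopwatch: A loose black stopwatch, 50 x 66 x 16 mm, with two yellow buttons. Origin: centre of its underside. Leave it alone.
- beaker: A loose clear plastic beaker, empty, 90 mm across, 110 mm high. Origin: centre of its underside. Leave it alone.

How it is judged:
By the outcome, as a careful person would: the job done as asked, in the order asked, and still so for the second after the job is handed in, with the robot touching nothing.
It also fails if it takes over 72 s, if anything falls off the work surface, if the arm or the gripper's body presses on something with over 40 N, if the wrist force passes 120 N, or if a joint passes its speed limit or range.

## Working session

There is one attempt and no reset: what is moved stays moved. The work goes in short steps, Python scripts to look and compute and a tool call to move; the robot and the scene stay as the last step left them, time stands still between calls to the robot, and variables do not carry over. Pictures are saved under pics/ and viewed, at most 10 in all, crops included, and the job is handed in when it is done.

Besides the shell and the picture viewer there is one more tool, called after ">>>" by a JSON object that holds its "op" and its "data", one argument or row to a line. play_rows: Moves the arm, as the interface text tells. Its arguments: {"type":"object","properties":{"translation":{"type":"array","items":{"type":"array","items":{"type":"number"}}},"delta_rot":{"type":"array","items":{"type":"array","items":{"type":"number"}}},"grip":{"type":"array","items":{"type":"number"}},"squeeze":{"type":"number"}},"required":["translation","delta_rot","grip"]}

```bash
ls; mkdir -p pics; python3 - <<'E'
from plant import r
import cv2,numpy as np
s=r.get_state(); print({k:np.round(v,3) for k,v in s.items()})
for c in ("top","side"):
    im=r.snapshot(c); cv2.imwrite(f"pics/{c}0.png",im)
    for t in ("handle_a","cover","cell","weight_big","weight_small","stopwatch","beaker"):
        print(c,t,[(np.round(d["point"],3),round(d["confidence"],2)) for d in r.look_for(c,t)])
    k=r.get_calibration(c); print(k)
E
```

```text
pics
{'clock': np.float64(0.0), 'q': array([ 1.23 ,  0.69 , -0.195,  1.566,  0.157,  0.902, -0.215]), 'qd': array([ 0.001, -0.001,  0.   ,  0.001, -0.   , -0.002, -0.   ]), 'joint_torque': array([ 0.0000e+00, -5.2756e+01, -1.2670e+00, -1.5343e+01, -5.3000e-02,
        7.0000e-03,  0.0000e+00]), 'tool_pos': array([ 0.229, -0.581,  0.302]), 'eef_rot': array([ 0.982,  0.186, -0.   , -0.001]), 'contact_force': array([ 0.584, -0.723, -0.12 ]), 'moment': array([0.011, 0.01 , 0.025]), 'finger_force': np.float64(0.0), 'opening': np.float64(0.999)}
top handle_a [(array([ 0.652, -0.02 ,  0.109]), 0.72), (array([0.511, 0.032, 0.11 ]), 0.67), (array([ 0.556, -0.066,  0.114]), 0.57), (array([0.603, 0.075, 0.111]), 0.46)]
top cover [(array([0.582, 0.002, 0.074]), 0.92)]
top cell [(array([0.58 , 0.003, 0.079]), 0.55)]
top weight_big []
top weight_small [(array([0.431, 0.327, 0.056]), 0.62)]
top stopwatch [(array([ 0.453, -0.369,  0.017]), 0.59)]
top beaker [(array([ 0.652, -0.372,  0.043]), 0.79)]
{'intrinsics': array([[567.53445956,   0.        , 322.31119944],
       [  0.        , 567.53445956, 
[... 411 characters left out ...]
 0.96), (array([ 0.556, -0.068,  0.098]), 0.6)]
side cell []
side weight_big [(array([0.618, 0.346, 0.033]), 0.72)]
side weight_small [(array([0.436, 0.322, 0.049]), 0.62), (array([0.61 , 0.072, 0.101]), 0.37)]
side stopwatch [(array([ 0.455, -0.374,  0.018]), 0.76), (array([ 0.555, -0.073,  0.102]), 0.5)]
side beaker [(array([ 0.586, -0.014,  0.077]), 0.73), (array([ 0.658, -0.382,  0.069]), 0.69)]
{'intrinsics': array([[509.83996609,   0.        , 322.40207363],
       [  0.        , 509.83996609, 234.83237688],
       [  0.        ,   0.        ,   1.        ]]), 'eye': array([ 0.51370018, -0.83312859,  0.64112866]), 'rotation': array([ 0.4631599 , -0.01129612, -0.01332815,  0.88610252])}
```

```bash
python3 - <<'E'
import cv2
im=cv2.imread("pics/top0.png"); 
from plant import r
import numpy as np
from scipy.spatial.transform import Rotation as R
k=r.get_calibration("top")
def px(p):
    c=R.from_quat(k["rotation"]).inv().apply(np.array(p)-k["eye"]); u=k["intrinsics"]@[c[0],-c[1],-c[2]]; return u[:2]/u[2]
c=px([.581,.002,.104]); print(c)
x,y=int(c[0])-60,int(c[1])-50
print(x,y)
cv2.imwrite("pics/topc.png",cv2.resize(im[y:y+100,x:x+120],None,fx=6,fy=6,interpolation=cv2.INTER_CUBIC))
E
```

```text
[318.42371545 232.80190917]
258 182
```

View pics/top0.png

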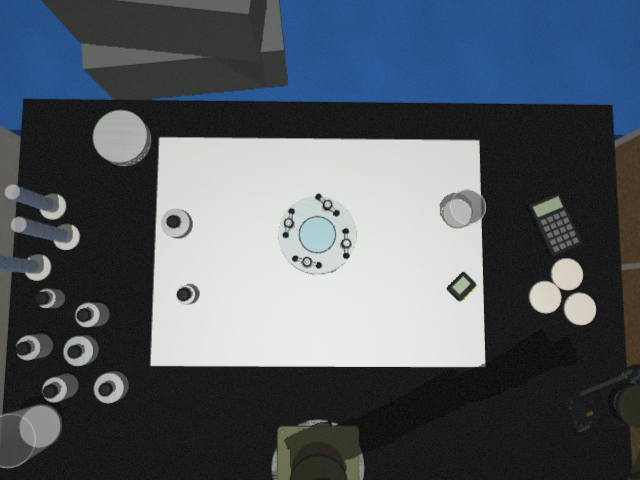

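View pics/topc.png

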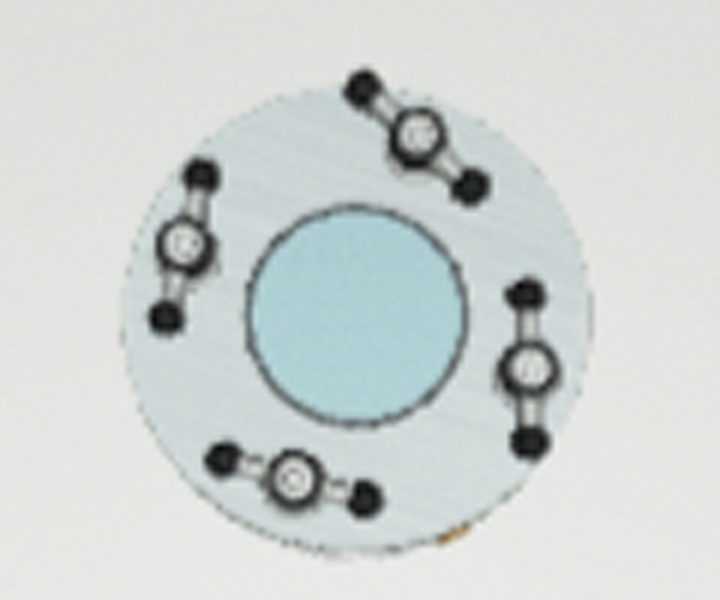

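```bash
cat >h.py <<'E'
from plant import r
import numpy as np, cv2
from scipy.spatial.transform import Rotation as R
from scipy.optimize import least_squares
def cam(n):
    k=r.get_calibration(n); return k["intrinsics"],np.array(k["eye"]),R.from_quat(k["rotation"])
def back(k,uv,z):
    K,e,q=k; d=np.linalg.inv(K)@[uv[0],uv[1],1]; d=q.apply([d[0],-d[1],-d[2]]); return e+d*(z-e[2])/d[2]
def proj(k,p):
    K,e,q=k; c=q.inv().apply(np.array(p)-e); u=K@[c[0],-c[1],-c[2]]; return u[:2]/u[2]
def fit(P):  # 4 hub centres in order a,b,c,d (a nearest +x)
    f=lambda v:(np.array([[v[0]+.075*np.cos(v[2]+i*np.pi/2),v[1]+.075*np.sin(v[2]+i*np.pi/2)] for i in range(4)])-P).ravel()
    s=least_squares(f,[.58,0,-.3]); return s.x,f(s.x).reshape(4,2)
E
python3 - <<'E'
from h import *
for c,x,y in (("top",258,182),("side",0,0)):
    k=cam(c); im=cv2.imread(f"pics/{c}0.png"); g=cv2.cvtColor(im,cv2.COLOR_BGR2GRAY)
    P0=np.array([[.653,-.022],[.604,.072],[.51,.026],[.555,-.068]])
    B=cv2.resize(g,None,fx=4,fy=4,interpolation=cv2.INTER_CUBIC)
    n,l,st,ce=cv2.connectedComponentsWithStats((B<70).astype(np.uint8))
    hits=[]
    for i in range(1,n):
        p=back(k,(ce[i]+.5)/4-.5,.104)[:2]
        j=np.argmin(np.linalg.norm(P0-p,axis=1)); d=np.linalg.norm(P0[j]-p)
        if d<.04 and st[i,4]>40: hits.append((j,st[i,4],p)); 
    for h in sorted(hits,key=lambda h:h[0]): print(c,"abcd"[h[0]],h[1],np.round(h[2],4))
    M=[]
    for j in range(4):
        b=[h[2] for h in hits if h[0]==j and .02<np.linalg.norm(h[2]-P0[j])]
        if len(b)==2:
            d=b[0]-b[1]; M.append((b[0]+b[1])/2); print(c,"abcd"[j],M[-1].round(4),"len",np.linalg.norm(d).round(4),"ang",np.degrees(np.arctan2(d[1],d[0]))%180)
    if len(M)==4: print(fit(np.array(M)))
E
```

```text
top a 352 [0.6716 0.0039]
top a 341 [ 0.6466 -0.0161]
top a 366 [ 0.6312 -0.0408]
top b 321 [0.6352 0.0695]
top b 77 [0.6028 0.0851]
top b 208 [0.6    0.0699]
top b 330 [0.5764 0.0834]
top c 330 [0.5187 0.0596]
top c 177 [0.5067 0.0272]
top c 343 [0.5025 0.0018]
top d 339 [ 0.5865 -0.0635]
top d 189 [ 0.5537 -0.0569]
top d 368 [ 0.5264 -0.065 ]
top a [ 0.6514 -0.0185] len 0.0602 ang 47.92804391177926
top b [0.6058 0.0764] len 0.0604 ang 166.72285730717755
top c [0.5106 0.0307] len 0.06 ang 74.36407137024054
top d [ 0.5564 -0.0643] len 0.0602 ang 1.4582414127816103
(array([ 0.58105058,  0.00610479, -0.33672583]), array([[ 4.64186418e-04, -1.97572728e-04],
       [ 6.08032036e-05,  4.59019564e-04],
       [-3.46518196e-04,  1.52548262e-04],
       [-1.78471425e-04, -4.13995097e-04]]))
side a 337 [0.6737 0.0035]
side a 2589 [ 0.6459 -0.0366]
side b 432 [0.576  0.0824]
side b 1831 [0.6038 0.0602]
side b 450 [0.6346 0.0686]
side c 2247 [0.5108 0.0173]
side d 2367 [ 0.5556 -0.0797]
side d 709 [ 0.5865 -0.0663]
side d 644 [ 0.526  -0.0667]
side b [0.6053 0.0755] len 0.0602 ang 166.8027742838689
side d [ 0.5562 -0.0665] len 0.0605 ang 0.41315468397056626
```

View pics/side0.png

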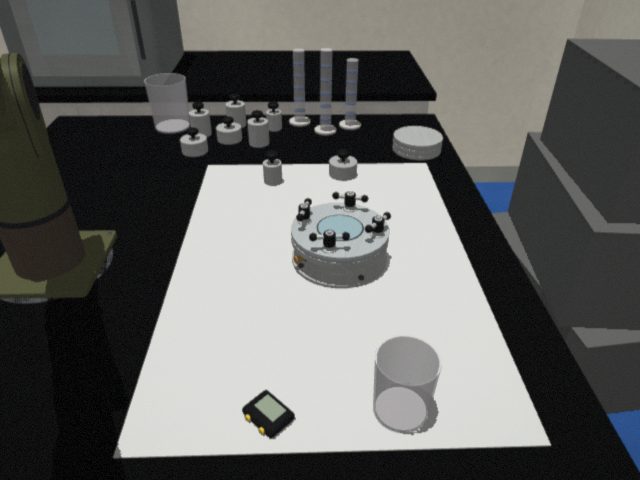

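```bash
cat >>h.py <<'E'
H=dict(a=(.6518,-.0197),b=(.6057,.0758),c=(.5102,.0297),d=(.5563,-.0658))
def st(): 
    s=r.get_state(); q=R.from_quat(s["eef_rot"]); y=q.apply([0,1,0]); z=q.apply([0,0,1])
    print("t",round(float(s["clock"]),2),"pos",np.round(s["tool_pos"],4),"th",round(np.degrees(np.arctan2(y[1],y[0])),1),"zax",z.round(3),"F",np.round(s["contact_force"],1),"M",np.round(s["moment"],3),"q",np.round(s["q"],2),"op",round(float(s["opening"]),3)); return s,q
def go(x,y,z,th=None):
    s,q=st(); yy=q.apply([0,1,0]); t=np.degrees(np.arctan2(yy[1],yy[0]))
    print("tool shift",q.inv().apply(np.array([x,y,z])-s["tool_pos"]).round(4), "rotz", None if th is None else round(t-th,1))
E
python3 - <<'E'
from h import *
go(*H["d"],.22,71)
E
```

```text
t 0.8 pos [ 0.2288 -0.5816  0.3028] th -68.5 zax [ 0. -0. -1.] F [-0.3  0.   0.3] M [-0.041  0.006  0.007] q [ 1.23  0.69 -0.19  1.57  0.16  0.9  -0.22] op 1.004
tool shift [ 0.4936 -0.3601  0.0827] rotz -139.5
```

>>> {"op": "play_rows", "data": {
  "translation": [
    [0.0353,-0.0257,0.0059],
    [0.0353,-0.0257,0.0059],
    [0.0353,-0.0257,0.0059],
    [0.0353,-0.0257,0.0059],
    [0.0353,-0.0257,0.0059],
    [0.0353,-0.0257,0.0059],
    [0.0353,-0.0257,0.0059],
    [0.0353,-0.0257,0.0059],
    [0.0353,-0.0257,0.0059],
    [0.0353,-0.0257,0.0059],
    [0.0353,-0.0257,0.0059],
    [0.0353,-0.0257,0.0059],
    [0.0353,-0.0257,0.0059],
    [0.0353,-0.0257,0.0059]
  ],
  "delta_rot": [
    [0,0,0],
    [0,0,0],
    [0,0,0],
    [0,0,0],
    [0,0,0],
    [0,0,0],
    [0,0,0],
    [0,0,0],
    [0,0,0],
    [0,0,0],
    [0,0,0],
    [0,0,0],
    [0,0,0],
    [0,0,0]
  ],
  "grip": [-0.18,-0.18,-0.18,-0.18,-0.18,-0.18,-0.18,-0.18,-0.18,-0.18,-0.18,-0.18,-0.18,-0.18]
}}

```text
clock: 2.55
tool_pos: [0.5579, -0.0646, 0.2201]
eef_rot: [0.982, 0.186, 0.0, 0.0]
contact_force: [0.2, -0.7, -0.0]
opening: 0.408
finger_force: 0.0
```

>>> {"op": "play_rows", "data": {
  "translation": [
    [0,0,0],
    [0,0,0],
    [0,0,0],
    [0,0,0],
    [0,0,0],
    [0,0,0],
    [0,0,0],
    [0,0,0],
    [0,0,0],
    [0,0,0],
    [0,0,0],
    [0,0,0],
    [0,0,0],
    [0,0,0],
    [0,0,0]
  ],
  "delta_rot": [
    [0,0,-10],
    [0,0,-10],
    [0,0,-10],
    [0,0,-10],
    [0,0,-10],
    [0,0,-10],
    [0,0,-10],
    [0,0,-10],
    [0,0,-10],
    [0,0,-10],
    [0,0,-10],
    [0,0,-10],
    [0,0,-10],
    [0,0,-10],
    [0,0,0]
  ],
  "grip": [-0.18,-0.18,-0.18,-0.18,-0.18,-0.18,-0.18,-0.18,-0.18,-0.18,-0.18,-0.18,-0.18,-0.18,-0.18]
}}

```text
clock: 4.42
tool_pos: [0.557, -0.0662, 0.22]
eef_rot: [0.162, 0.987, 0.0, -0.0]
contact_force: [0.8, -0.1, 0.5]
opening: 0.409
finger_force: 0.0
```

```bash
python3 - <<'E'
from h import *
go(*H["d"],.155,71)
cv2.imwrite("pics/w1.png",r.snapshot("wrist"))
for d in r.look_for("wrist","handle_a"): print(np.round(d["point"],4),d["confidence"])
k=cam("wrist"); print(proj(k,[*H["d"],.104]),k[1])
E
```

```text
t 4.42 pos [ 0.557  -0.0662  0.22  ] th 71.3 zax [-0.  0. -1.] F [ 0.8 -0.1  0.5] M [ 0.04  -0.138 -0.059] q [ 0.46  0.82 -0.75  1.82  0.75  0.81  0.57] op 0.409
tool shift [0.0008 0.0001 0.065 ] rotz 0.3
[0.5159 0.023  0.1088] 0.68
[0.6014 0.068  0.1089] 0.56
[ 0.559  -0.0616  0.1091] 0.56
[314.09484729 257.50684512] [ 0.49604069 -0.04465543  0.30181083]
```

View pics/w1.png

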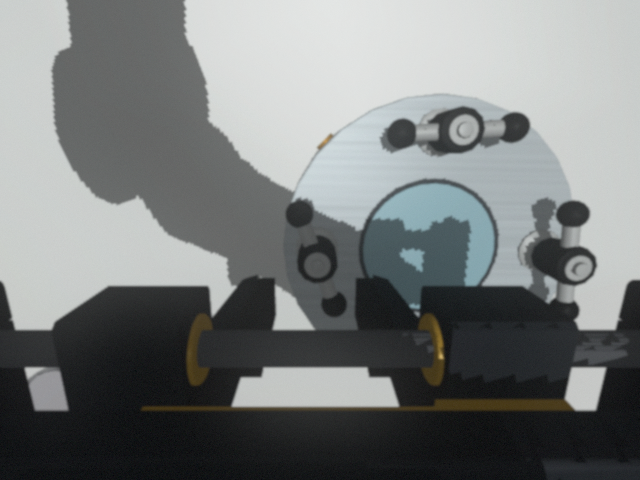

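```bash
cat >m.py <<'E'
import sys
from h import *
s=r.get_state(); q=R.from_quat(s["eef_rot"]); y=q.apply([0,1,0]); p=s["tool_pos"]; F=s["contact_force"]; M=s["moment"]
d=np.array(H[sys.argv[1]])-p[:2]
print("t %.2f th %.1f z %.3f d %s F %s M %s tau7 %.3f q7 %.2f qd7 %.2f TQ %.3f"%(s["clock"],np.degrees(np.arctan2(y[1],y[0])),p[2],d.round(4),np.round(F,1),np.round(M,3),s["joint_torque"][6],s["q"][6],s["qd"][6],M[2]-(d[0]*F[1]-d[1]*F[0])))
E
python3 m.py d
```

```text
t 4.53 th 71.3 z 0.220 d [-0.0008  0.0002] F [-0.1  0.7 -0.3] M [-0.042 -0.138 -0.004] tau7 0.023 q7 0.57 qd7 0.01 TQ -0.004
```

>>> {"op": "play_rows", "data": {
  "translation": [
    [0.001,0,0.022],
    [0,0,0.022],
    [0,0,0.021],
    [0,0,0]
  ],
  "delta_rot": [
    [0,0,0],
    [0,0,0],
    [0,0,0],
    [0,0,0]
  ],
  "grip": [-0.18,-0.18,-0.18,-0.18]
}}

```text
clock: 5.03
tool_pos: [0.5553, -0.0657, 0.1541]
eef_rot: [0.162, 0.987, -0.001, -0.001]
contact_force: [0.0, -0.4, -0.4]
opening: 0.413
finger_force: 0.0
```

```bash
python3 m.py d
```

```text
t 5.03 th 71.4 z 0.154 d [ 0.001  -0.0001] F [ 0.  -0.4 -0.4] M [ 0.04  -0.158 -0.039] tau7 -0.115 q7 0.48 qd7 0.02 TQ -0.039
```

>>> {"op": "play_rows", "data": {
  "translation": [
    [0,0,0],
    [0,0,0],
    [0,0,0]
  ],
  "delta_rot": [
    [0,0,4],
    [0,0,4],
    [0,0,4]
  ],
  "grip": [-0.18,-0.18,-0.18]
}}

```text
clock: 5.4
tool_pos: [0.5567, -0.0654, 0.1563]
eef_rot: [0.265, 0.964, 0.0, 0.001]
contact_force: [0.4, 1.2, 0.6]
opening: 0.413
finger_force: 0.0
```

```bash
python3 m.py d
```

```text
t 5.40 th 59.3 z 0.156 d [-0.0004 -0.0004] F [0.4 1.2 0.6] M [ 0.006 -0.12   0.03 ] tau7 0.468 q7 0.30 qd7 -0.44 TQ 0.030
```

>>> {"op": "play_rows", "data": {
  "translation": [
    [0,0,0],
    [0,0,0],
    [0,0,0]
  ],
  "delta_rot": [
    [0,0,4],
    [0,0,4],
    [0,0,4]
  ],
  "grip": [-0.18,-0.18,-0.18]
}}

```text
clock: 5.78
tool_pos: [0.5567, -0.0654, 0.1563]
eef_rot: [0.364, 0.931, 0.0, 0.001]
contact_force: [0.4, -0.2, -0.5]
opening: 0.412
finger_force: 0.0
```

```bash
python3 m.py d
```

```text
t 5.78 th 47.3 z 0.156 d [-0.0004 -0.0004] F [ 0.4 -0.2 -0.5] M [-0.036 -0.125  0.073] tau7 0.456 q7 0.14 qd7 -0.43 TQ 0.073
```

>>> {"op": "play_rows", "data": {
  "translation": [
    [0,0,0],
    [0,0,0],
    [0,0,0]
  ],
  "delta_rot": [
    [0,0,4],
    [0,0,4],
    [0,0,4]
  ],
  "grip": [-0.18,-0.18,-0.18]
}}

```text
clock: 6.15
tool_pos: [0.5566, -0.0651, 0.1563]
eef_rot: [0.46, 0.888, 0.001, 0.001]
contact_force: [-0.1, 0.8, 0.3]
opening: 0.409
finger_force: 1.1
```

```bash
python3 m.py d
```

```text
t 6.15 th 35.3 z 0.156 d [-0.0003 -0.0007] F [-0.1  0.8  0.3] M [ 0.036 -0.064  0.049] tau7 0.390 q7 -0.02 qd7 -0.42 TQ 0.049
```

>>> {"op": "play_rows", "data": {
  "translation": [
    [0,0,0],
    [0,0,0]
  ],
  "delta_rot": [
    [0,0,4],
    [0,0,4]
  ],
  "grip": [-0.18,-0.18]
}}

```text
clock: 6.4
tool_pos: [0.5566, -0.065, 0.1563]
eef_rot: [0.52, 0.854, 0.001, 0.001]
contact_force: [-0.3, 0.7, -0.9]
opening: 0.407
finger_force: 1.1
```

```bash
python3 m.py d
```

```text
t 6.40 th 27.3 z 0.156 d [-0.0003 -0.0008] F [-0.3  0.7 -0.9] M [ 0.014 -0.069  0.077] tau7 0.382 q7 -0.13 qd7 -0.41 TQ 0.077
```

>>> {"op": "play_rows", "data": {
  "translation": [
    [0,0,0],
    [0,0,0]
  ],
  "delta_rot": [
    [0,0,4],
    [0,0,4]
  ],
  "grip": [-0.18,-0.18]
}}

```text
clock: 6.65
tool_pos: [0.5566, -0.065, 0.1564]
eef_rot: [0.578, 0.816, 0.001, 0.001]
contact_force: [0.3, -0.1, -0.6]
opening: 0.412
finger_force: 5.8
```

```bash
python3 m.py d
```

```text
t 6.65 th 19.3 z 0.156 d [-0.0003 -0.0008] F [ 0.3 -0.1 -0.6] M [ 0.055 -0.086  0.353] tau7 0.142 q7 -0.23 qd7 -0.40 TQ 0.352
```

>>> {"op": "play_rows", "data": {
  "translation": [
    [0,0,0]
  ],
  "delta_rot": [
    [0,0,3]
  ],
  "grip": [-0.18]
}}

```text
clock: 6.78
tool_pos: [0.5566, -0.065, 0.1564]
eef_rot: [0.599, 0.801, 0.001, 0.001]
contact_force: [0.5, -0.0, 0.3]
opening: 0.412
finger_force: 6.0
```

```bash
python3 m.py d
```

```text
t 6.78 th 16.4 z 0.156 d [-0.0003 -0.0008] F [ 0.5 -0.   0.3] M [ 0.016 -0.039  0.294] tau7 -0.034 q7 -0.27 qd7 -0.30 TQ 0.294
```

>>> {"op": "play_rows", "data": {
  "translation": [
    [0,0,0]
  ],
  "delta_rot": [
    [0,0,3]
  ],
  "grip": [-0.18]
}}

```text
clock: 6.9
tool_pos: [0.5566, -0.0649, 0.1564]
eef_rot: [0.62, 0.785, 0.001, 0.001]
contact_force: [-0.5, 0.5, 1.2]
opening: 0.409
finger_force: 6.5
```

```bash
python3 m.py d
```

```text
t 6.90 th 13.4 z 0.156 d [-0.0003 -0.0009] F [-0.5  0.5  1.2] M [ 0.065 -0.073  0.371] tau7 -0.032 q7 -0.30 qd7 -0.30 TQ 0.372
```

>>> {"op": "play_rows", "data": {
  "translation": [
    [0,0,0]
  ],
  "delta_rot": [
    [0,0,1]
  ],
  "grip": [-0.18]
}}

```text
clock: 7.02
tool_pos: [0.5567, -0.0649, 0.1563]
eef_rot: [0.626, 0.78, 0.001, 0.001]
contact_force: [-1.1, 0.3, 3.0]
opening: 0.409
finger_force: 6.7
```

```bash
python3 m.py d
```

```text
t 7.03 th 12.5 z 0.156 d [-0.0004 -0.0009] F [-1.1  0.3  3. ] M [0.065 0.046 0.375] tau7 -0.336 q7 -0.31 qd7 -0.09 TQ 0.376
```

>>> {"op": "play_rows", "data": {
  "translation": [
    [0,0,0]
  ],
  "delta_rot": [
    [0,0,1]
  ],
  "grip": [-0.18]
}}

```text
clock: 7.15
tool_pos: [0.5567, -0.0649, 0.1562]
eef_rot: [0.633, 0.774, 0.001, 0.001]
contact_force: [-1.7, 1.5, 6.1]
opening: 0.412
finger_force: 6.9
```

```bash
python3 m.py d
```

```text
t 7.15 th 11.5 z 0.156 d [-0.0004 -0.0009] F [-1.7  1.5  6.1] M [0.196 0.089 0.362] tau7 -0.260 q7 -0.33 qd7 -0.10 TQ 0.364
```

>>> {"op": "play_rows", "data": {
  "translation": [
    [0,0,0]
  ],
  "delta_rot": [
    [0,0,1]
  ],
  "grip": [-0.18]
}}

```text
clock: 7.28
tool_pos: [0.5567, -0.0649, 0.1561]
eef_rot: [0.64, 0.769, 0.001, 0.001]
contact_force: [-0.7, 1.2, 6.7]
opening: 0.407
finger_force: 7.1
```

```bash
python3 m.py d
```

```text
t 7.28 th 10.5 z 0.156 d [-0.0004 -0.0009] F [-0.7  1.2  6.7] M [0.203 0.1   0.352] tau7 -0.273 q7 -0.34 qd7 -0.10 TQ 0.353
```

>>> {"op": "play_rows", "data": {
  "translation": [
    [0,0,0],
    [0,0,0],
    [0,0,-0.018],
    [0,0,-0.025],
    [0,0,-0.015],
    [0,0,0],
    [0,0,0]
  ],
  "delta_rot": [
    [0,0,-10],
    [0,0,-10],
    [0,0,0],
    [0,0,0],
    [0,0,-9],
    [0,0,-9],
    [0,0,0]
  ],
  "grip": [-0.18,-0.18,-0.18,-0.18,-0.18,-0.18,-0.18]
}}

```text
clock: 8.15
tool_pos: [0.5563, -0.0658, 0.2142]
eef_rot: [0.357, 0.934, 0.0, 0.0]
contact_force: [0.2, -0.3, -0.9]
opening: 0.411
finger_force: 0.0
```

```bash
python3 -c "
from h import *
go(*H['b'],.21,47)"
```

```text
t 8.15 pos [ 0.5563 -0.0658  0.2142] th 48.2 zax [ 0.001  0.    -1.   ] F [ 0.2 -0.3 -0.9] M [-0.055 -0.07   0.081] q [ 0.41  0.8  -0.65  1.83  0.69  0.75  0.22] op 0.411
tool shift [0.0576 0.1385 0.0043] rotz 1.2
```

>>> {"op": "play_rows", "data": {
  "translation": [
    [0.0115,0.0277,0.001],
    [0.0115,0.0277,0.001],
    [0.0115,0.0277,0.001],
    [0.0115,0.0277,0.001],
    [0.0116,0.0277,0.001],
    [0,0,0.018],
    [0,0,0.018],
    [0,0,0.018],
    [0,0,0]
  ],
  "delta_rot": [
    [0,0,0],
    [0,0,0],
    [0,0,0],
    [0,0,0],
    [0,0,0],
    [0,0,0],
    [0,0,0],
    [0,0,0],
    [0,0,0]
  ],
  "grip": [-0.18,-0.18,-0.18,-0.18,-0.18,-0.18,-0.18,-0.18,-0.18]
}}

```text
clock: 9.28
tool_pos: [0.6035, 0.0747, 0.1519]
eef_rot: [0.355, 0.935, -0.002, -0.002]
contact_force: [-0.0, -0.4, 0.3]
opening: 0.41
finger_force: 0.0
```

>>> {"op": "play_rows", "data": {
  "translation": [
    [0,0,0],
    [0,0,0],
    [0,0,0],
    [0,0,0],
    [0,0,0],
    [0,0,0]
  ],
  "delta_rot": [
    [0,0,4],
    [0,0,4],
    [0,0,4],
    [0,0,4],
    [0,0,4],
    [0,0,4]
  ],
  "grip": [-0.18,-0.18,-0.18,-0.18,-0.18,-0.18]
}}

```text
clock: 10.02
tool_pos: [0.6049, 0.0766, 0.1546]
eef_rot: [0.542, 0.84, 0.001, -0.0]
contact_force: [-1.1, 1.7, 0.4]
opening: 0.406
finger_force: 1.2
```

```bash
python3 m.py b
```

```text
t 10.03 th 24.3 z 0.155 d [ 0.0008 -0.0008] F [-1.1  1.7  0.4] M [ 0.311 -0.064  0.039] tau7 0.395 q7 -0.32 qd7 -0.42 TQ 0.038
```

>>> {"op": "play_rows", "data": {
  "translation": [
    [0,0,0],
    [0,0,0]
  ],
  "delta_rot": [
    [0,0,4],
    [0,0,4]
  ],
  "grip": [-0.18,-0.18]
}}

```text
clock: 10.28
tool_pos: [0.6049, 0.0769, 0.1546]
eef_rot: [0.6, 0.8, 0.001, -0.0]
contact_force: [0.4, 0.8, -0.2]
opening: 0.41
finger_force: 1.2
```

>>> {"op": "play_rows", "data": {
  "translation": [
    [0,0,0],
    [0,0,0]
  ],
  "delta_rot": [
    [0,0,4],
    [0,0,4]
  ],
  "grip": [-0.18,-0.18]
}}

```text
clock: 10.52
tool_pos: [0.605, 0.0772, 0.1546]
eef_rot: [0.654, 0.757, 0.001, -0.0]
contact_force: [0.9, 1.8, -0.9]
opening: 0.412
finger_force: 1.2
```

```bash
python3 m.py b
```

```text
t 10.53 th 8.3 z 0.155 d [ 0.0007 -0.0014] F [ 0.9  1.8 -0.9] M [ 0.353 -0.125  0.056] tau7 0.378 q7 -0.53 qd7 -0.41 TQ 0.054
```

>>> {"op": "play_rows", "data": {
  "translation": [
    [0,0,0],
    [0,0,0]
  ],
  "delta_rot": [
    [0,0,4],
    [0,0,4]
  ],
  "grip": [-0.18,-0.18]
}}

```text
clock: 10.78
tool_pos: [0.6051, 0.0774, 0.1546]
eef_rot: [0.705, 0.709, 0.001, -0.0]
contact_force: [0.0, 2.7, -0.5]
opening: 0.41
finger_force: 1.2
```

>>> {"op": "play_rows", "data": {
  "translation": [
    [0,0,0]
  ],
  "delta_rot": [
    [0,0,4]
  ],
  "grip": [-0.18]
}}

```text
clock: 10.9
tool_pos: [0.6052, 0.0775, 0.1547]
eef_rot: [0.729, 0.684, 0.001, -0.0]
contact_force: [1.2, 2.7, 0.2]
opening: 0.41
finger_force: 1.2
```

>>> {"op": "play_rows", "data": {
  "translation": [
    [0,0,0],
    [0,0,0]
  ],
  "delta_rot": [
    [0,0,4],
    [0,0,4]
  ],
  "grip": [-0.18,-0.18]
}}

```text
clock: 11.15
tool_pos: [0.6053, 0.0777, 0.1547]
eef_rot: [0.775, 0.632, 0.002, -0.0]
contact_force: [0.4, 2.7, -0.2]
opening: 0.412
finger_force: 1.2
```

>>> {"op": "play_rows", "data": {
  "translation": [
    [0,0,0]
  ],
  "delta_rot": [
    [0,0,4]
  ],
  "grip": [-0.18]
}}

```text
clock: 11.28
tool_pos: [0.6054, 0.0777, 0.1547]
eef_rot: [0.797, 0.604, 0.002, -0.001]
contact_force: [1.1, 2.5, -0.7]
opening: 0.411
finger_force: 1.2
```

```bash
python3 m.py b
```

```text
t 11.28 th -15.6 z 0.155 d [ 0.0003 -0.0019] F [ 1.1  2.5 -0.7] M [ 0.498 -0.222  0.059] tau7 0.357 q7 -0.83 qd7 -0.39 TQ 0.056
```

>>> {"op": "play_rows", "data": {
  "translation": [
    [0,0,0],
    [0,0,0]
  ],
  "delta_rot": [
    [0,0,4],
    [0,0,4]
  ],
  "grip": [-0.18,-0.18]
}}

```text
clock: 11.52
tool_pos: [0.6056, 0.0778, 0.1548]
eef_rot: [0.837, 0.547, 0.002, -0.001]
contact_force: [-0.1, 2.4, 0.1]
opening: 0.41
finger_force: 1.2
```

>>> {"op": "play_rows", "data": {
  "translation": [
    [0,0,0]
  ],
  "delta_rot": [
    [0,0,4]
  ],
  "grip": [-0.18]
}}

```text
clock: 11.65
tool_pos: [0.6056, 0.078, 0.1547]
eef_rot: [0.855, 0.518, 0.002, -0.001]
contact_force: [1.9, 2.5, -1.0]
opening: 0.41
finger_force: 6.3
```

```bash
python3 m.py b
```

```text
t 11.65 th -27.6 z 0.155 d [ 0.0001 -0.0022] F [ 1.9  2.5 -1. ] M [ 0.553 -0.291  0.278] tau7 0.070 q7 -0.98 qd7 -0.38 TQ 0.274
```

>>> {"op": "play_rows", "data": {
  "translation": [
    [0,0,0]
  ],
  "delta_rot": [
    [0,0,3]
  ],
  "grip": [-0.18]
}}

```text
clock: 11.78
tool_pos: [0.6057, 0.0779, 0.1547]
eef_rot: [0.868, 0.496, 0.002, -0.001]
contact_force: [2.2, 4.0, -1.1]
opening: 0.413
finger_force: 6.8
```

```bash
python3 m.py b
```

```text
t 11.78 th -30.6 z 0.155 d [-0.     -0.0021] F [ 2.2  4.  -1.1] M [ 0.748 -0.465  0.375] tau7 -0.072 q7 -1.02 qd7 -0.29 TQ 0.370
```

>>> {"op": "play_rows", "data": {
  "translation": [
    [0,0,0]
  ],
  "delta_rot": [
    [0,0,3]
  ],
  "grip": [-0.18]
}}

```text
clock: 11.9
tool_pos: [0.6057, 0.078, 0.1547]
eef_rot: [0.881, 0.473, 0.002, -0.001]
contact_force: [2.9, 5.1, 0.1]
opening: 0.411
finger_force: 7.4
```

```bash
python3 m.py b
```

```text
t 11.90 th -33.6 z 0.155 d [-0.     -0.0022] F [2.9 5.1 0.1] M [ 0.951 -0.532  0.356] tau7 -0.049 q7 -1.05 qd7 -0.29 TQ 0.350
```

>>> {"op": "play_rows", "data": {
  "translation": [
    [0,0,0],
    [0,0,0],
    [0,0,-0.018],
    [0,0,-0.025],
    [0,0,-0.015],
    [0,0,0],
    [0,0,0],
    [0,0,0],
    [0,0,0],
    [0,0,0],
    [0,0,0],
    [0,0,0],
    [0,0,0],
    [0,0,0],
    [0,0,0],
    [0,0,0],
    [0,0,0]
  ],
  "delta_rot": [
    [0,0,-10],
    [0,0,-10],
    [0,0,0],
    [0,0,0],
    [0,0,-10],
    [0,0,-10],
    [0,0,-10],
    [0,0,-10],
    [0,0,-10],
    [0,0,-10],
    [0,0,-10],
    [0,0,-10],
    [0,0,-10],
    [0,0,-10],
    [0,0,-10],
    [0,0,-10],
    [0,0,0]
  ],
  "grip": [-0.18,-0.18,-0.18,-0.18,-0.18,-0.18,-0.18,-0.18,-0.18,-0.18,-0.18,-0.18,-0.18,-0.18,-0.18,-0.18,-0.18]
}}

```text
clock: 14.02
tool_pos: [0.6047, 0.0753, 0.2127]
eef_rot: [-0.14, 0.99, -0.001, -0.0]
contact_force: [-0.2, -0.1, -0.1]
opening: 0.412
finger_force: 0.0
```

```bash
python3 -c "
from h import *
go(*H['a'],.155,108)"
```

```text
t 14.03 pos [0.6047 0.0753 0.2127] th 106.1 zax [-0.    -0.001 -1.   ] F [-0.2 -0.1 -0.1] M [ 0.029 -0.14   0.008] q [ 0.26  0.92 -0.89  1.68  0.85  0.97  0.91] op 0.412
tool shift [-0.0189 -0.1043  0.0578] rotz -1.9
```

>>> {"op": "play_rows", "data": {
  "translation": [
    [-0.0038,-0.0209,0],
    [-0.0038,-0.0209,0],
    [-0.0038,-0.0209,0],
    [-0.0038,-0.0209,0],
    [-0.0037,-0.0207,0],
    [0,0,0.019],
    [0,0,0.019],
    [0,0,0.019],
    [0,0,0]
  ],
  "delta_rot": [
    [0,0,0],
    [0,0,0],
    [0,0,0],
    [0,0,0],
    [0,0,0],
    [0,0,0],
    [0,0,0],
    [0,0,0],
    [0,0,0]
  ],
  "grip": [-0.18,-0.18,-0.18,-0.18,-0.18,-0.18,-0.18,-0.18,-0.18]
}}

```text
clock: 15.15
tool_pos: [0.651, -0.0179, 0.1527]
eef_rot: [-0.144, 0.99, 0.0, -0.002]
contact_force: [0.0, 0.7, 0.4]
opening: 0.414
finger_force: 0.0
```

>>> {"op": "play_rows", "data": {
  "translation": [
    [0,0,0],
    [0,0,0],
    [0,0,0],
    [0,0,0],
    [0,0,0],
    [0,0,0]
  ],
  "delta_rot": [
    [0,0,4],
    [0,0,4],
    [0,0,4],
    [0,0,4],
    [0,0,4],
    [0,0,4]
  ],
  "grip": [-0.18,-0.18,-0.18,-0.18,-0.18,-0.18]
}}

```text
clock: 15.9
tool_pos: [0.6534, -0.0181, 0.1558]
eef_rot: [0.067, 0.998, 0.0, 0.001]
contact_force: [2.1, -0.4, -0.2]
opening: 0.411
finger_force: 1.2
```

```bash
python3 m.py a
```

```text
t 15.90 th 82.3 z 0.156 d [-0.0016 -0.0016] F [ 2.1 -0.4 -0.2] M [-0.126 -0.588  0.028] tau7 0.454 q7 0.71 qd7 -0.48 TQ 0.024
```

>>> {"op": "play_rows", "data": {
  "translation": [
    [0,0,0],
    [0,0,0]
  ],
  "delta_rot": [
    [0,0,4],
    [0,0,4]
  ],
  "grip": [-0.18,-0.18]
}}

```text
clock: 16.15
tool_pos: [0.6535, -0.0182, 0.1558]
eef_rot: [0.136, 0.991, 0.0, 0.001]
contact_force: [1.3, -1.3, -0.7]
opening: 0.412
finger_force: 1.2
```

>>> {"op": "play_rows", "data": {
  "translation": [
    [0,0,0],
    [0,0,0]
  ],
  "delta_rot": [
    [0,0,4],
    [0,0,4]
  ],
  "grip": [-0.18,-0.18]
}}

```text
clock: 16.4
tool_pos: [0.6536, -0.0183, 0.1558]
eef_rot: [0.205, 0.979, 0.0, 0.001]
contact_force: [2.5, -1.5, -1.0]
opening: 0.41
finger_force: 1.2
```

```bash
python3 m.py a
```

```text
t 16.40 th 66.3 z 0.156 d [-0.0018 -0.0014] F [ 2.5 -1.5 -1. ] M [-0.196 -0.549  0.08 ] tau7 0.444 q7 0.47 qd7 -0.47 TQ 0.074
```

Handle a is still running loose; continue in short blocks.

>>> {"op": "play_rows", "data": {
  "translation": [
    [0,0,0],
    [0,0,0]
  ],
  "delta_rot": [
    [0,0,4],
    [0,0,4]
  ],
  "grip": [-0.18,-0.18]
}}

```text
clock: 16.65
tool_pos: [0.6536, -0.0184, 0.1558]
eef_rot: [0.273, 0.962, 0.0, 0.001]
contact_force: [2.6, -0.4, -0.3]
opening: 0.413
finger_force: 1.2
```

>>> {"op": "play_rows", "data": {
  "translation": [
    [0,0,0]
  ],
  "delta_rot": [
    [0,0,4]
  ],
  "grip": [-0.18]
}}

```text
clock: 16.77
tool_pos: [0.6536, -0.0184, 0.1558]
eef_rot: [0.306, 0.952, 0.0, 0.001]
contact_force: [2.1, -2.5, -0.5]
opening: 0.408
finger_force: 1.2
```

```bash
python3 m.py a
```

```text
t 16.77 th 54.3 z 0.156 d [-0.0018 -0.0013] F [ 2.1 -2.5 -0.5] M [-0.262 -0.593  0.042] tau7 0.436 q7 0.30 qd7 -0.47 TQ 0.035
```

>>> {"op": "play_rows", "data": {
  "translation": [
    [0,0,0],
    [0,0,0]
  ],
  "delta_rot": [
    [0,0,4],
    [0,0,4]
  ],
  "grip": [-0.18,-0.18]
}}

```text
clock: 17.02
tool_pos: [0.6536, -0.0186, 0.1558]
eef_rot: [0.372, 0.928, 0.0, 0.001]
contact_force: [1.3, -1.5, -0.4]
opening: 0.412
finger_force: 1.1
```

>>> {"op": "play_rows", "data": {
  "translation": [
    [0,0,0]
  ],
  "delta_rot": [
    [0,0,4]
  ],
  "grip": [-0.18]
}}

```text
clock: 17.15
tool_pos: [0.6536, -0.0186, 0.1558]
eef_rot: [0.404, 0.915, 0.0, 0.001]
contact_force: [1.5, -2.2, 0.4]
opening: 0.41
finger_force: 1.1
```

```bash
python3 m.py a
```

```text
t 17.15 th 42.3 z 0.156 d [-0.0018 -0.0011] F [ 1.5 -2.2  0.4] M [-0.382 -0.588  0.029] tau7 0.429 q7 0.12 qd7 -0.46 TQ 0.023
```

>>> {"op": "play_rows", "data": {
  "translation": [
    [0,0,0],
    [0,0,0]
  ],
  "delta_rot": [
    [0,0,4],
    [0,0,4]
  ],
  "grip": [-0.18,-0.18]
}}

```text
clock: 17.4
tool_pos: [0.6536, -0.0188, 0.1558]
eef_rot: [0.467, 0.884, 0.0, 0.002]
contact_force: [2.4, -2.0, -0.4]
opening: 0.412
finger_force: 5.8
```

>>> {"op": "play_rows", "data": {
  "translation": [
    [0,0,0]
  ],
  "delta_rot": [
    [0,0,4]
  ],
  "grip": [-0.18]
}}

```text
clock: 17.52
tool_pos: [0.6536, -0.0188, 0.1558]
eef_rot: [0.497, 0.868, 0.0, 0.002]
contact_force: [2.2, -2.1, -0.7]
opening: 0.409
finger_force: 6.4
```

```bash
python3 m.py a
```

```text
t 17.52 th 30.4 z 0.156 d [-0.0018 -0.0009] F [ 2.2 -2.1 -0.7] M [-0.467 -0.578  0.298] tau7 0.135 q7 -0.05 qd7 -0.45 TQ 0.292
```

>>> {"op": "play_rows", "data": {
  "translation": [
    [0,0,0]
  ],
  "delta_rot": [
    [0,0,3]
  ],
  "grip": [-0.18]
}}

```text
clock: 17.65
tool_pos: [0.6536, -0.0189, 0.1558]
eef_rot: [0.519, 0.855, 0.0, 0.002]
contact_force: [2.2, -1.5, -0.1]
opening: 0.412
finger_force: 6.9
```

```bash
python3 m.py a
```

```text
t 17.65 th 27.4 z 0.156 d [-0.0018 -0.0008] F [ 2.2 -1.5 -0.1] M [-0.544 -0.532  0.36 ] tau7 -0.052 q7 -0.09 qd7 -0.33 TQ 0.355
```

>>> {"op": "play_rows", "data": {
  "translation": [
    [0,0,0]
  ],
  "delta_rot": [
    [0,0,3]
  ],
  "grip": [-0.18]
}}

```text
clock: 17.77
tool_pos: [0.6536, -0.0189, 0.1559]
eef_rot: [0.542, 0.841, 0.0, 0.002]
contact_force: [2.1, -2.6, 0.2]
opening: 0.412
finger_force: 7.4
```

```bash
python3 m.py a
```

```text
t 17.77 th 24.4 z 0.156 d [-0.0018 -0.0008] F [ 2.1 -2.6  0.2] M [-0.549 -0.579  0.381] tau7 -0.047 q7 -0.13 qd7 -0.33 TQ 0.374
```

>>> {"op": "play_rows", "data": {
  "translation": [
    [0,0,0],
    [0,0,0],
    [0,0,-0.018],
    [0,0,-0.025],
    [0,0,-0.015],
    [0,0,0],
    [0,0,0],
    [0,0,0],
    [0,0,0],
    [0,0,0],
    [0,0,0],
    [0,0,0],
    [0,0,0],
    [0,0,0]
  ],
  "delta_rot": [
    [0,0,-10],
    [0,0,-10],
    [0,0,0],
    [0,0,0],
    [0,0,-10],
    [0,0,-10],
    [0,0,-10],
    [0,0,-10],
    [0,0,-10],
    [0,0,-10],
    [0,0,-10],
    [0,0,-10],
    [0,0,-10],
    [0,0,0]
  ],
  "grip": [-0.18,-0.18,-0.18,-0.18,-0.18,-0.18,-0.18,-0.18,-0.18,-0.18,-0.18,-0.18,-0.18,-0.18]
}}

```text
clock: 19.52
tool_pos: [0.6527, -0.018, 0.2143]
eef_rot: [-0.376, 0.926, 0.0, 0.001]
contact_force: [-0.2, -0.1, 0.2]
opening: 0.414
finger_force: 0.0
```

```bash
python3 -c "
from h import *
go(*H['c'],.155,134)"
```

```text
t 19.52 pos [ 0.6527 -0.018   0.2143] th 134.2 zax [ 0.001  0.001 -1.   ] F [-0.2 -0.1  0.2] M [ 0.074 -0.117  0.031] q [ 0.44  1.02 -1.01  1.53  0.92  1.13  1.56] op 0.414
tool shift [0.0689 0.1336 0.0592] rotz 0.2
```

>>> {"op": "play_rows", "data": {
  "translation": [
    [0.0138,0.0267,0],
    [0.0138,0.0267,0],
    [0.0138,0.0267,0],
    [0.0138,0.0267,0],
    [0.0137,0.0268,0],
    [0,0,0.0195],
    [0,0,0.0195],
    [0,0,0.0195],
    [0,0,0]
  ],
  "delta_rot": [
    [0,0,0],
    [0,0,0],
    [0,0,0],
    [0,0,0],
    [0,0,0],
    [0,0,0],
    [0,0,0],
    [0,0,0],
    [0,0,0]
  ],
  "grip": [-0.18,-0.18,-0.18,-0.18,-0.18,-0.18,-0.18,-0.18,-0.18]
}}

```text
clock: 20.65
tool_pos: [0.5094, 0.0286, 0.1544]
eef_rot: [-0.377, 0.926, -0.0, -0.001]
contact_force: [0.7, 0.4, 0.2]
opening: 0.41
finger_force: 0.0
```

>>> {"op": "play_rows", "data": {
  "translation": [
    [0,0,0],
    [0,0,0],
    [0,0,0],
    [0,0,0],
    [0,0,0],
    [0,0,0]
  ],
  "delta_rot": [
    [0,0,4],
    [0,0,4],
    [0,0,4],
    [0,0,4],
    [0,0,4],
    [0,0,4]
  ],
  "grip": [-0.18,-0.18,-0.18,-0.18,-0.18,-0.18]
}}

```text
clock: 21.4
tool_pos: [0.5108, 0.0291, 0.1562]
eef_rot: [-0.175, 0.985, -0.0, 0.002]
contact_force: [1.6, -1.4, -1.2]
opening: 0.411
finger_force: 1.0
```

```bash
python3 m.py c
```

```text
t 21.40 th 110.2 z 0.156 d [-0.0006  0.0006] F [ 1.6 -1.4 -1.2] M [ 0.122 -0.352  0.014] tau7 0.475 q7 0.72 qd7 -0.50 TQ 0.014
```

>>> {"op": "play_rows", "data": {
  "translation": [
    [0,0,0],
    [0,0,0]
  ],
  "delta_rot": [
    [0,0,4],
    [0,0,4]
  ],
  "grip": [-0.18,-0.18]
}}

```text
clock: 21.65
tool_pos: [0.5107, 0.0291, 0.1561]
eef_rot: [-0.106, 0.994, 0.0, 0.001]
contact_force: [0.6, -0.3, 0.9]
opening: 0.405
finger_force: 1.0
```

>>> {"op": "play_rows", "data": {
  "translation": [
    [0,0,0],
    [0,0,0]
  ],
  "delta_rot": [
    [0,0,4],
    [0,0,4]
  ],
  "grip": [-0.18,-0.18]
}}

```text
clock: 21.9
tool_pos: [0.5106, 0.0292, 0.1561]
eef_rot: [-0.036, 0.999, 0.0, 0.001]
contact_force: [-0.2, 0.3, -0.1]
opening: 0.412
finger_force: 1.1
```

```bash
python3 m.py c
```

```text
t 21.90 th 94.2 z 0.156 d [-0.0004  0.0005] F [-0.2  0.3 -0.1] M [ 0.057 -0.21   0.022] tau7 0.467 q7 0.47 qd7 -0.49 TQ 0.022
```

>>> {"op": "play_rows", "data": {
  "translation": [
    [0,0,0],
    [0,0,0]
  ],
  "delta_rot": [
    [0,0,4],
    [0,0,4]
  ],
  "grip": [-0.18,-0.18]
}}

```text
clock: 22.15
tool_pos: [0.5104, 0.0293, 0.1561]
eef_rot: [0.033, 0.999, 0.0, 0.001]
contact_force: [-0.5, 0.2, -0.1]
opening: 0.405
finger_force: 1.1
```

>>> {"op": "play_rows", "data": {
  "translation": [
    [0,0,0]
  ],
  "delta_rot": [
    [0,0,4]
  ],
  "grip": [-0.18]
}}

```text
clock: 22.28
tool_pos: [0.5104, 0.0293, 0.1561]
eef_rot: [0.068, 0.998, 0.0, 0.001]
contact_force: [-0.9, -0.4, -0.1]
opening: 0.41
finger_force: 1.1
```

```bash
python3 m.py c
```

```text
t 22.27 th 82.2 z 0.156 d [-0.0002  0.0004] F [-0.9 -0.4 -0.1] M [ 0.121 -0.129  0.073] tau7 0.457 q7 0.29 qd7 -0.48 TQ 0.072
```

>>> {"op": "play_rows", "data": {
  "translation": [
    [0,0,0],
    [0,0,0]
  ],
  "delta_rot": [
    [0,0,4],
    [0,0,4]
  ],
  "grip": [-0.18,-0.18]
}}

```text
clock: 22.52
tool_pos: [0.5104, 0.0294, 0.1561]
eef_rot: [0.137, 0.991, 0.0, 0.001]
contact_force: [0.1, 0.1, 0.5]
opening: 0.41
finger_force: 6.7
```

>>> {"op": "play_rows", "data": {
  "translation": [
    [0,0,0]
  ],
  "delta_rot": [
    [0,0,4]
  ],
  "grip": [-0.18]
}}

```text
clock: 22.65
tool_pos: [0.5103, 0.0294, 0.1561]
eef_rot: [0.171, 0.985, 0.001, 0.001]
contact_force: [0.3, -0.4, 1.1]
opening: 0.415
finger_force: 7.4
```

```bash
python3 m.py c
```

```text
t 22.65 th 70.3 z 0.156 d [-0.0001  0.0003] F [ 0.3 -0.4  1.1] M [ 0.017 -0.048  0.417] tau7 0.120 q7 0.11 qd7 -0.47 TQ 0.417
```

>>> {"op": "play_rows", "data": {
  "translation": [
    [0,0,0],
    [0,0,0],
    [0,0,-0.018],
    [0,0,-0.025],
    [0,0,-0.015],
    [0,0,0],
    [0,0,0],
    [0,0,0],
    [0,0,0],
    [0,0,0],
    [0,0,0]
  ],
  "delta_rot": [
    [0,0,-10],
    [0,0,-10],
    [0,0,0],
    [0,0,0],
    [0,0,0],
    [0,0,10],
    [0,0,10],
    [0,0,10],
    [0,0,10],
    [0,0,10],
    [0,0,0]
  ],
  "grip": [-0.18,-0.18,-0.18,-0.18,-0.18,-0.18,-0.18,-0.18,-0.18,-0.18,-0.18]
}}

```text
clock: 24.02
tool_pos: [0.5099, 0.029, 0.2134]
eef_rot: [0.418, 0.908, 0.0, 0.001]
contact_force: [-0.1, 0.6, 0.2]
opening: 0.408
finger_force: 0.0
```

```bash
python3 -c "
from h import *
go(*H['d'],.155,38)"
```

```text
t 24.02 pos [0.5099 0.029  0.2134] th 40.5 zax [ 0.001 -0.001 -1.   ] F [-0.1  0.6  0.2] M [ 0.049 -0.152  0.004] q [ 0.25  0.75 -0.66  1.98  0.75  0.67 -0.19] op 0.408
tool shift [-0.1021 -0.0263  0.0585] rotz 2.5
```

>>> {"op": "play_rows", "data": {
  "translation": [
    [-0.0255,-0.0066,0],
    [-0.0255,-0.0066,0],
    [-0.0255,-0.0066,0],
    [-0.0256,-0.0065,0],
    [0,0,0.0195],
    [0,0,0.0195],
    [0,0,0.0195],
    [0,0,0]
  ],
  "delta_rot": [
    [0,0,0],
    [0,0,0],
    [0,0,0],
    [0,0,0],
    [0,0,0],
    [0,0,0],
    [0,0,0],
    [0,0,0]
  ],
  "grip": [-0.18,-0.18,-0.18,-0.18,-0.18,-0.18,-0.18,-0.18]
}}

```text
clock: 25.02
tool_pos: [0.5545, -0.0651, 0.1521]
eef_rot: [0.418, 0.909, -0.001, -0.002]
contact_force: [-0.4, -1.0, -0.4]
opening: 0.409
finger_force: 0.0
```

>>> {"op": "play_rows", "data": {
  "translation": [
    [0,0,0],
    [0,0,0],
    [0,0,0],
    [0,0,0],
    [0,0,0],
    [0,0,0],
    [0,0,0]
  ],
  "delta_rot": [
    [0,0,4],
    [0,0,4],
    [0,0,4],
    [0,0,4],
    [0,0,4],
    [0,0,4],
    [0,0,3]
  ],
  "grip": [-0.18,-0.18,-0.18,-0.18,-0.18,-0.18,-0.18]
}}

```text
clock: 25.9
tool_pos: [0.5562, -0.065, 0.1546]
eef_rot: [0.619, 0.785, 0.001, 0.0]
contact_force: [-0.5, 1.9, 0.7]
opening: 0.408
finger_force: 0.6
```

```bash
python3 m.py d
```

```text
t 25.90 th 13.5 z 0.155 d [ 0.0001 -0.0008] F [-0.5  1.9  0.7] M [ 0.256 -0.074  0.038] tau7 0.270 q7 -0.40 qd7 -0.31 TQ 0.038
```

>>> {"op": "play_rows", "data": {
  "translation": [
    [0,0,0],
    [0,0,0],
    [0,0,0],
    [0,0,0]
  ],
  "delta_rot": [
    [0,0,3],
    [0,0,3],
    [0,0,3],
    [0,0,3]
  ],
  "grip": [-0.18,-0.18,-0.18,-0.18]
}}

```text
clock: 26.4
tool_pos: [0.5563, -0.0646, 0.1546]
eef_rot: [0.697, 0.717, 0.001, 0.0]
contact_force: [0.4, 1.1, 0.8]
opening: 0.411
finger_force: 8.5
```

```bash
python3 m.py d
```

```text
t 26.40 th 1.6 z 0.155 d [ 0.     -0.0012] F [0.4 1.1 0.8] M [ 0.186 -0.07   0.401] tau7 -0.118 q7 -0.55 qd7 -0.30 TQ 0.401
```

>>> {"op": "play_rows", "data": {
  "translation": [
    [0,0,0],
    [0,0,0]
  ],
  "delta_rot": [
    [0,0,3],
    [0,0,3]
  ],
  "grip": [-0.18,-0.18]
}}

```text
clock: 26.65
tool_pos: [0.5563, -0.0645, 0.1547]
eef_rot: [0.734, 0.679, 0.001, 0.0]
contact_force: [1.1, 0.3, 1.5]
opening: 0.411
finger_force: 9.0
```

```bash
python3 m.py d
```

```text
t 26.65 th -4.4 z 0.155 d [-0.     -0.0013] F [1.1 0.3 1.5] M [ 0.187 -0.094  0.472] tau7 -0.152 q7 -0.63 qd7 -0.30 TQ 0.470
```

>>> {"op": "play_rows", "data": {
  "translation": [
    [0,0,0]
  ],
  "delta_rot": [
    [0,0,3]
  ],
  "grip": [-0.18]
}}

```text
clock: 26.78
tool_pos: [0.5564, -0.0645, 0.1547]
eef_rot: [0.752, 0.66, 0.001, 0.0]
contact_force: [-0.0, 1.8, 2.2]
opening: 0.408
finger_force: 9.8
```

```bash
python3 m.py d
```

```text
t 26.77 th -7.5 z 0.155 d [-0.0001 -0.0013] F [-0.   1.8  2.2] M [ 0.362 -0.065  0.595] tau7 -0.189 q7 -0.67 qd7 -0.30 TQ 0.595
```

>>> {"op": "play_rows", "data": {
  "translation": [
    [0,0,0]
  ],
  "delta_rot": [
    [0,0,3]
  ],
  "grip": [-0.18]
}}

```text
clock: 26.9
tool_pos: [0.5564, -0.0645, 0.1546]
eef_rot: [0.769, 0.639, 0.001, -0.0]
contact_force: [-0.1, 2.7, 1.8]
opening: 0.415
finger_force: 10.3
```

```bash
python3 m.py d
```

```text
t 26.90 th -10.6 z 0.155 d [-0.0001 -0.0013] F [-0.1  2.7  1.8] M [ 0.589 -0.054  0.595] tau7 -0.219 q7 -0.70 qd7 -0.30 TQ 0.595
```

>>> {"op": "play_rows", "data": {
  "translation": [
    [0,0,0],
    [0,0,0],
    [0,0,-0.018],
    [0,0,-0.025],
    [0,0,-0.015],
    [0,0,0],
    [0,0,0]
  ],
  "delta_rot": [
    [0,0,-10],
    [0,0,-10],
    [0,0,0],
    [0,0,0],
    [0,0,7],
    [0,0,7],
    [0,0,0]
  ],
  "grip": [-0.18,-0.18,-0.18,-0.18,-0.18,-0.18,-0.18]
}}

```text
clock: 27.78
tool_pos: [0.5562, -0.0662, 0.2134]
eef_rot: [0.735, 0.678, 0.0, 0.001]
contact_force: [0.4, 0.1, -0.5]
opening: 0.409
finger_force: 0.0
```

```bash
python3 -c "
from h import *
go(H['b'][0],H['b'][1]+.001,.155,-5)"
```

```text
t 27.77 pos [ 0.5562 -0.0662  0.2134] th -4.7 zax [ 0.001 -0.001 -1.   ] F [ 0.4  0.1 -0.5] M [-0.026 -0.046 -0.038] q [ 0.32  0.76 -0.49  1.84  0.55  0.67 -0.57] op 0.409
tool shift [0.1466 0.0376 0.0584] rotz 0.3
```

>>> {"op": "play_rows", "data": {
  "translation": [
    [0.0293,0.0075,0],
    [0.0293,0.0075,0],
    [0.0293,0.0075,0],
    [0.0293,0.0075,0],
    [0.0294,0.0076,0],
    [0,0,0.0195],
    [0,0,0.0195],
    [0,0,0.0195],
    [0,0,0]
  ],
  "delta_rot": [
    [0,0,0],
    [0,0,0],
    [0,0,0],
    [0,0,0],
    [0,0,0],
    [0,0,0],
    [0,0,0],
    [0,0,0],
    [0,0,0]
  ],
  "grip": [-0.18,-0.18,-0.18,-0.18,-0.18,-0.18,-0.18,-0.18,-0.18]
}}

```text
clock: 28.9
tool_pos: [0.6038, 0.0762, 0.1517]
eef_rot: [0.735, 0.678, -0.002, -0.001]
contact_force: [0.2, -0.9, 1.0]
opening: 0.409
finger_force: 0.0
```

>>> {"op": "play_rows", "data": {
  "translation": [
    [0,0,0],
    [0,0,0],
    [0,0,0],
    [0,0,0],
    [0,0,0],
    [0,0,0],
    [0,0,0]
  ],
  "delta_rot": [
    [0,0,4],
    [0,0,4],
    [0,0,4],
    [0,0,4],
    [0,0,3],
    [0,0,3],
    [0,0,3]
  ],
  "grip": [-0.18,-0.18,-0.18,-0.18,-0.18,-0.18,-0.18]
}}

```text
clock: 29.78
tool_pos: [0.6057, 0.0774, 0.1543]
eef_rot: [0.865, 0.503, 0.001, 0.0]
contact_force: [0.7, 0.3, 0.3]
opening: 0.411
finger_force: 0.8
```

```bash
python3 m.py b
```

```text
t 29.77 th -29.7 z 0.154 d [ 0.     -0.0016] F [0.7 0.3 0.3] M [ 0.243 -0.3    0.023] tau7 0.285 q7 -1.10 qd7 -0.30 TQ 0.022
```

>>> {"op": "play_rows", "data": {
  "translation": [
    [0,0,0],
    [0,0,0],
    [0,0,0],
    [0,0,0]
  ],
  "delta_rot": [
    [0,0,3],
    [0,0,3],
    [0,0,3],
    [0,0,3]
  ],
  "grip": [-0.18,-0.18,-0.18,-0.18]
}}

```text
clock: 30.28
tool_pos: [0.6062, 0.0778, 0.1542]
eef_rot: [0.912, 0.409, 0.002, 0.0]
contact_force: [4.8, 1.4, 2.5]
opening: 0.409
finger_force: 9.0
```

```bash
python3 m.py b
```

```text
t 30.27 th -41.7 z 0.154 d [-0.0005 -0.002 ] F [4.8 1.4 2.5] M [ 0.377 -0.924  0.494] tau7 -0.146 q7 -1.25 qd7 -0.29 TQ 0.485
```

>>> {"op": "play_rows", "data": {
  "translation": [
    [0,0,0]
  ],
  "delta_rot": [
    [0,0,3]
  ],
  "grip": [-0.18]
}}

```text
clock: 30.4
tool_pos: [0.6062, 0.0778, 0.1542]
eef_rot: [0.923, 0.385, 0.002, 0.0]
contact_force: [4.3, 1.8, 2.4]
opening: 0.412
finger_force: 8.9
```

```bash
python3 m.py b
```

```text
t 30.40 th -44.7 z 0.154 d [-0.0005 -0.002 ] F [4.3 1.8 2.4] M [ 0.392 -1.014  0.409] tau7 -0.160 q7 -1.29 qd7 -0.29 TQ 0.402
```

>>> {"op": "play_rows", "data": {
  "translation": [
    [0,0,0]
  ],
  "delta_rot": [
    [0,0,3]
  ],
  "grip": [-0.18]
}}

```text
clock: 30.52
tool_pos: [0.6063, 0.0779, 0.1543]
eef_rot: [0.933, 0.361, 0.002, 0.0]
contact_force: [4.0, 2.4, 2.8]
opening: 0.408
finger_force: 9.9
```

```bash
python3 m.py b
```

```text
t 30.52 th -47.7 z 0.154 d [-0.0006 -0.0021] F [4.  2.4 2.8] M [ 0.459 -1.047  0.483] tau7 -0.203 q7 -1.33 qd7 -0.29 TQ 0.476
```

>>> {"op": "play_rows", "data": {
  "translation": [
    [0,0,0]
  ],
  "delta_rot": [
    [0,0,3]
  ],
  "grip": [-0.18]
}}

```text
clock: 30.65
tool_pos: [0.6064, 0.0779, 0.1543]
eef_rot: [0.942, 0.337, 0.002, 0.0]
contact_force: [4.4, 1.9, 1.7]
opening: 0.407
finger_force: 9.3
```

```bash
python3 m.py b
```

```text
t 30.65 th -50.7 z 0.154 d [-0.0007 -0.0021] F [4.4 1.9 1.7] M [ 0.425 -1.027  0.511] tau7 -0.233 q7 -1.36 qd7 -0.29 TQ 0.504
```

>>> {"op": "play_rows", "data": {
  "translation": [
    [0,0,0],
    [0,0,0],
    [0,0,-0.018],
    [0,0,-0.025],
    [0,0,-0.015],
    [0,0,0],
    [0,0,0],
    [0,0,0],
    [0,0,0],
    [0,0,0],
    [0,0,0],
    [0,0,0],
    [0,0,0]
  ],
  "delta_rot": [
    [0,0,-10],
    [0,0,-10],
    [0,0,0],
    [0,0,0],
    [0,0,-10],
    [0,0,-10],
    [0,0,-10],
    [0,0,-10],
    [0,0,-10],
    [0,0,-10],
    [0,0,-10],
    [0,0,-10],
    [0,0,0]
  ],
  "grip": [-0.18,-0.18,-0.18,-0.18,-0.18,-0.18,-0.18,-0.18,-0.18,-0.18,-0.18,-0.18,-0.18]
}}

```text
clock: 32.28
tool_pos: [0.6043, 0.0764, 0.2119]
eef_rot: [0.349, 0.937, -0.001, -0.001]
contact_force: [0.4, -0.3, 0.3]
opening: 0.411
finger_force: 0.0
```

```bash
python3 -c "
from h import *
go(*H['a'],.155,50)"
```

```text
t 32.27 pos [0.6043 0.0764 0.2119] th 49.1 zax [-0.002 -0.001 -1.   ] F [ 0.4 -0.3  0.3] M [-0.014 -0.141  0.008] q [ 0.19  0.87 -0.73  1.68  0.72  0.88  0.01] op 0.411
tool shift [-0.0988 -0.0415  0.0569] rotz -0.9
```

>>> {"op": "play_rows", "data": {
  "translation": [
    [-0.0247,-0.0104,0],
    [-0.0247,-0.0104,0],
    [-0.0247,-0.0104,0],
    [-0.0247,-0.0103,0],
    [0,0,0.019],
    [0,0,0.019],
    [0,0,0.019],
    [0,0,0]
  ],
  "delta_rot": [
    [0,0,0],
    [0,0,0],
    [0,0,0],
    [0,0,0],
    [0,0,0],
    [0,0,0],
    [0,0,0],
    [0,0,0]
  ],
  "grip": [-0.18,-0.18,-0.18,-0.18,-0.18,-0.18,-0.18,-0.18]
}}

```text
clock: 33.28
tool_pos: [0.6515, -0.0177, 0.1522]
eef_rot: [0.346, 0.938, -0.001, -0.002]
contact_force: [0.6, -0.7, 0.8]
opening: 0.415
finger_force: 0.0
```

>>> {"op": "play_rows", "data": {
  "translation": [
    [0,0,0],
    [0,0,0],
    [0,0,0],
    [0,0,0],
    [0,0,0],
    [0,0,0]
  ],
  "delta_rot": [
    [0,0,4],
    [0,0,4],
    [0,0,3],
    [0,0,3],
    [0,0,3],
    [0,0,3]
  ],
  "grip": [-0.18,-0.18,-0.18,-0.18,-0.18,-0.18]
}}

```text
clock: 34.02
tool_pos: [0.6533, -0.018, 0.1552]
eef_rot: [0.505, 0.863, 0.0, 0.0]
contact_force: [-0.2, -1.2, 0.5]
opening: 0.409
finger_force: 0.5
```

```bash
python3 m.py a
```

```text
t 34.02 th 29.4 z 0.155 d [-0.0015 -0.0017] F [-0.2 -1.2  0.5] M [-0.202 -0.151 -0.039] tau7 0.343 q7 -0.11 qd7 -0.34 TQ -0.040
```

>>> {"op": "play_rows", "data": {
  "translation": [
    [0,0,0],
    [0,0,0],
    [0,0,0],
    [0,0,0],
    [0,0,0]
  ],
  "delta_rot": [
    [0,0,3],
    [0,0,3],
    [0,0,3],
    [0,0,3],
    [0,0,3]
  ],
  "grip": [-0.18,-0.18,-0.18,-0.18,-0.18]
}}

```text
clock: 34.65
tool_pos: [0.6534, -0.019, 0.1552]
eef_rot: [0.613, 0.79, -0.0, 0.001]
contact_force: [0.0, -2.3, 0.4]
opening: 0.411
finger_force: 8.5
```

```bash
python3 m.py a
```

```text
t 34.65 th 14.4 z 0.155 d [-0.0016 -0.0007] F [ 0.  -2.3  0.4] M [-0.503 -0.089  0.457] tau7 -0.094 q7 -0.33 qd7 -0.34 TQ 0.453
```

>>> {"op": "play_rows", "data": {
  "translation": [
    [0,0,0]
  ],
  "delta_rot": [
    [0,0,3]
  ],
  "grip": [-0.18]
}}

```text
clock: 34.78
tool_pos: [0.6534, -0.019, 0.1552]
eef_rot: [0.633, 0.774, -0.0, 0.001]
contact_force: [0.1, -2.2, 0.6]
opening: 0.406
finger_force: 8.6
```

```bash
python3 m.py a
```

```text
t 34.77 th 11.5 z 0.155 d [-0.0016 -0.0007] F [ 0.1 -2.2  0.6] M [-0.471 -0.116  0.443] tau7 -0.106 q7 -0.37 qd7 -0.34 TQ 0.439
```

>>> {"op": "play_rows", "data": {
  "translation": [
    [0,0,0],
    [0,0,0]
  ],
  "delta_rot": [
    [0,0,3],
    [0,0,3]
  ],
  "grip": [-0.18,-0.18]
}}

```text
clock: 35.02
tool_pos: [0.6534, -0.019, 0.1552]
eef_rot: [0.673, 0.74, -0.0, 0.001]
contact_force: [0.3, -2.4, 1.4]
opening: 0.413
finger_force: 10.1
```

```bash
python3 m.py a
```

```text
t 35.02 th 5.5 z 0.155 d [-0.0016 -0.0007] F [ 0.3 -2.4  1.4] M [-0.54  -0.119  0.566] tau7 -0.190 q7 -0.45 qd7 -0.33 TQ 0.562
```

>>> {"op": "play_rows", "data": {
  "translation": [
    [0,0,0]
  ],
  "delta_rot": [
    [0,0,3]
  ],
  "grip": [-0.18]
}}

```text
clock: 35.15
tool_pos: [0.6534, -0.019, 0.1553]
eef_rot: [0.692, 0.722, -0.0, 0.001]
contact_force: [-0.4, -2.4, 1.0]
opening: 0.406
finger_force: 10.2
```

```bash
python3 m.py a
```

```text
t 35.15 th 2.5 z 0.155 d [-0.0016 -0.0007] F [-0.4 -2.4  1. ] M [-0.461 -0.088  0.544] tau7 -0.195 q7 -0.50 qd7 -0.33 TQ 0.541
```

>>> {"op": "play_rows", "data": {
  "translation": [
    [0,0,0],
    [0,0,0],
    [0,0,-0.018],
    [0,0,-0.025],
    [0,0,-0.015],
    [0,0,0],
    [0,0,0],
    [0,0,0],
    [0,0,0],
    [0,0,0],
    [0,0,0],
    [0,0,0]
  ],
  "delta_rot": [
    [0,0,-10],
    [0,0,-10],
    [0,0,0],
    [0,0,0],
    [0,0,-10],
    [0,0,-10],
    [0,0,-10],
    [0,0,-10],
    [0,0,-10],
    [0,0,-10],
    [0,0,-10],
    [0,0,0]
  ],
  "grip": [-0.18,-0.18,-0.18,-0.18,-0.18,-0.18,-0.18,-0.18,-0.18,-0.18,-0.18,-0.18]
}}

```text
clock: 36.65
tool_pos: [0.6534, -0.0183, 0.2138]
eef_rot: [-0.019, 1.0, 0.0, 0.001]
contact_force: [0.1, -0.1, -0.0]
opening: 0.41
finger_force: 0.0
```

```bash
python3 -c "
from h import *
go(*H['c'],.155,94)"
```

```text
t 36.65 pos [ 0.6534 -0.0183  0.2138] th 92.2 zax [ 0.001  0.001 -1.   ] F [ 0.1 -0.1 -0. ] M [ 0.082 -0.17   0.012] q [ 0.4   0.98 -0.92  1.53  0.86  1.07  0.88] op 0.41
tool shift [0.1413 0.0534 0.0587] rotz -1.8
```

>>> {"op": "play_rows", "data": {
  "translation": [
    [0.0283,0.0107,0],
    [0.0283,0.0107,0],
    [0.0283,0.0107,0],
    [0.0282,0.0107,0],
    [0.0282,0.0106,0],
    [0,0,0.0195],
    [0,0,0.0195],
    [0,0,0.0195],
    [0,0,0]
  ],
  "delta_rot": [
    [0,0,0],
    [0,0,0],
    [0,0,0],
    [0,0,0],
    [0,0,0],
    [0,0,0],
    [0,0,0],
    [0,0,0],
    [0,0,0]
  ],
  "grip": [-0.18,-0.18,-0.18,-0.18,-0.18,-0.18,-0.18,-0.18,-0.18]
}}

```text
clock: 37.78
tool_pos: [0.5094, 0.0286, 0.1539]
eef_rot: [-0.02, 1.0, -0.0, -0.001]
contact_force: [0.2, 0.7, 0.6]
opening: 0.412
finger_force: 0.0
```

>>> {"op": "play_rows", "data": {
  "translation": [
    [0,0,0],
    [0,0,0],
    [0,0,0],
    [0,0,0],
    [0,0,0]
  ],
  "delta_rot": [
    [0,0,4],
    [0,0,3],
    [0,0,3],
    [0,0,3],
    [0,0,3]
  ],
  "grip": [-0.18,-0.18,-0.18,-0.18,-0.18]
}}

```text
clock: 38.4
tool_pos: [0.5103, 0.029, 0.1555]
eef_rot: [0.12, 0.993, 0.0, 0.001]
contact_force: [-0.8, -1.1, 0.0]
opening: 0.413
finger_force: 0.0
```

```bash
python3 m.py c
```

```text
t 38.40 th 76.2 z 0.156 d [-0.0001  0.0007] F [-0.8 -1.1  0. ] M [ 0.083 -0.149  0.   ] tau7 0.383 q7 0.18 qd7 -0.36 TQ -0.000
```

>>> {"op": "play_rows", "data": {
  "translation": [
    [0,0,0],
    [0,0,0],
    [0,0,0],
    [0,0,0],
    [0,0,0]
  ],
  "delta_rot": [
    [0,0,3],
    [0,0,3],
    [0,0,3],
    [0,0,3],
    [0,0,3]
  ],
  "grip": [-0.18,-0.18,-0.18,-0.18,-0.18]
}}

```text
clock: 39.02
tool_pos: [0.5099, 0.0294, 0.1556]
eef_rot: [0.248, 0.969, 0.0, 0.001]
contact_force: [-0.8, 0.4, 0.9]
opening: 0.408
finger_force: 8.8
```

```bash
python3 m.py c
```

```text
t 39.02 th 61.3 z 0.156 d [0.0003 0.0003] F [-0.8  0.4  0.9] M [0.1   0.118 0.389] tau7 -0.066 q7 -0.05 qd7 -0.35 TQ 0.388
```

>>> {"op": "play_rows", "data": {
  "translation": [
    [0,0,0]
  ],
  "delta_rot": [
    [0,0,3]
  ],
  "grip": [-0.18]
}}

```text
clock: 39.15
tool_pos: [0.5098, 0.0294, 0.1556]
eef_rot: [0.273, 0.962, 0.0, 0.001]
contact_force: [-1.2, -0.1, 1.2]
opening: 0.407
finger_force: 9.3
```

```bash
python3 m.py c
```

```text
t 39.15 th 58.3 z 0.156 d [0.0004 0.0003] F [-1.2 -0.1  1.2] M [0.162 0.125 0.457] tau7 -0.091 q7 -0.09 qd7 -0.35 TQ 0.457
```

>>> {"op": "play_rows", "data": {
  "translation": [
    [0,0,0]
  ],
  "delta_rot": [
    [0,0,3]
  ],
  "grip": [-0.18]
}}

```text
clock: 39.28
tool_pos: [0.5098, 0.0295, 0.1556]
eef_rot: [0.298, 0.955, 0.001, 0.001]
contact_force: [-2.2, 1.4, 0.4]
opening: 0.412
finger_force: 9.1
```

```bash
python3 m.py c
```

```text
t 39.27 th 55.3 z 0.156 d [0.0004 0.0002] F [-2.2  1.4  0.4] M [0.118 0.113 0.476] tau7 -0.128 q7 -0.13 qd7 -0.35 TQ 0.475
```

>>> {"op": "play_rows", "data": {
  "translation": [
    [0,0,0]
  ],
  "delta_rot": [
    [0,0,2]
  ],
  "grip": [-0.18]
}}

```text
clock: 39.4
tool_pos: [0.5098, 0.0295, 0.1555]
eef_rot: [0.314, 0.949, 0.001, 0.001]
contact_force: [-1.8, 1.1, 6.0]
opening: 0.414
finger_force: 10.5
```

```bash
python3 m.py c
```

```text
t 39.40 th 53.4 z 0.155 d [0.0004 0.0002] F [-1.8  1.1  6. ] M [0.14  0.357 0.49 ] tau7 -0.347 q7 -0.16 qd7 -0.22 TQ 0.489
```

>>> {"op": "play_rows", "data": {
  "translation": [
    [0,0,0],
    [0,0,0],
    [0,0,-0.018],
    [0,0,-0.025],
    [0,0,-0.03],
    [0,0,-0.04],
    [0,0,-0.03],
    [0,0,0],
    [0,0,0],
    [0,0,0]
  ],
  "delta_rot": [
    [0,0,-10],
    [0,0,-10],
    [0,0,0],
    [0,0,0],
    [0,0,0],
    [0,0,0],
    [0,0,0],
    [0,0,0],
    [0,0,0],
    [0,0,0]
  ],
  "grip": [-0.18,-0.18,-0.18,-0.18,-0.18,-0.18,-0.18,-0.18,-0.18,-0.18]
}}

```text
clock: 40.65
tool_pos: [0.5092, 0.0283, 0.2961]
eef_rot: [0.144, 0.99, -0.0, -0.001]
contact_force: [-0.7, 0.8, 0.4]
opening: 0.41
finger_force: 0.0
```

```bash
python3 - <<'E'
from h import *
st(); im=r.snapshot("side"); cv2.imwrite("pics/side1.png",im)
for t in ("weight_big","weight_small","stopwatch","beaker"): print(t,[np.round(d["point"],3) for d in r.look_for("side",t)])
E
```

```text
t 40.65 pos [0.5092 0.0283 0.2961] th 73.4 zax [-0.002 -0.001 -1.   ] F [-0.7  0.8  0.4] M [ 0.05  -0.155  0.005] q [ 0.42  0.7  -0.96  1.89  0.71  0.94  0.4 ] op 0.41
weight_big [array([0.617, 0.347, 0.037])]
weight_small [array([0.433, 0.317, 0.049])]
stopwatch [array([ 0.454, -0.376,  0.02 ])]
beaker [array([ 0.656, -0.384,  0.068])]
```

View pics/side1.png

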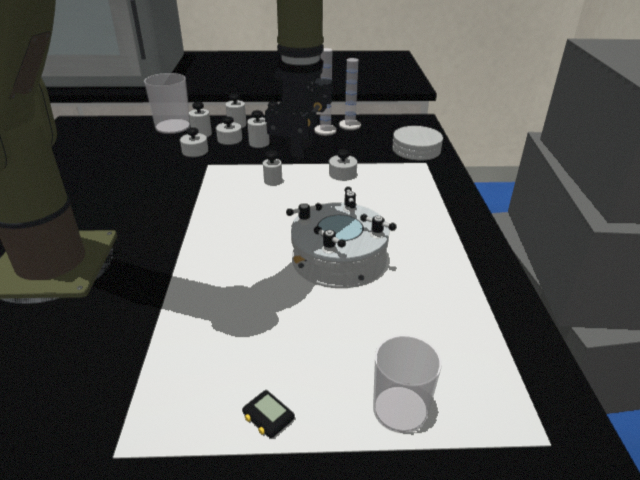

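The picture shows the cell at (340,240) with its four handles turned and the gripper clear above it. The weights, stopwatch and beaker haven't moved.

```bash
python3 -c "
from plant import r
print(r.finish_job())"
```

```text
the job is handed in; nothing more can be done
None
```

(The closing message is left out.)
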